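# Hold a freshly painted saucer steady over the inspection camera

### The job

Pick up the wooden carrying frame by its arch handle and carry it, with the freshly painted saucer on the free-running carriage in it, to the inspection camera; hold the frame centred over the camera's window, its underside about 7 cm above it, with the carriage steady in the middle of the frame (within 2 cm of it) for 6 seconds without a break. The paint is wet: never let the carriage run against the frame's end stops, keep the frame about level, leave the bowl, mug and jar alone, do not hit the camera, and finish while still holding the frame there, the carriage lying quietly near the middle.

Things in the scene. Friction and masses are not known exactly. Their poses are not given: they have to be found in the camera images.
- frame: Loose light-wood carrying frame, 184 mm wide (its x), 380 mm long (its y), 0.6 kg (give or take a quarter) without the carriage; origin at the centre of its underside, z up, flat on the table at the start. Open underneath. Two steel guide rods along y carry the carriage between wooden end stops. An arch handle stands over the middle (y = 0): two posts at x = +86 and -86 mm and a crossbar.
- frame_grip (a point): Centre of the arch handle's crossbar, 120 mm above the frame's underside. The crossbar runs along the frame's x, is 18 mm thick along the frame's y (close the fingers along y) and 28 mm high, with 160 mm free between the posts. The carriage passes under it with 38 mm to spare. The grip yields: the frame sinks some mrad on the carriage's side.
- frame_stop (a point): Middle of the inner face of the end stop at the frame's +y end, 178 mm from the frame's middle, 45 mm above the underside. The other stop is the same at y = -178 mm; both are wooden, 60 mm high, across the whole width. The carriage's centre can run to 130 mm from the middle; at 125 mm it counts as run against the stop.
- carriage (a joint): Carriage's place along the frame's y, m: 0 in the middle, positive to +y. It runs on ball bushings with next to no friction (0.002 N, 0.04 N s/m), so it has no place of rest: it runs to the low end at g times the tilt (9.8 m/s2 per rad), and if a level frame is moved along its y, it stays behind by all of it. At the start it rests 30 to 70 mm from the middle, on the +y side.
- saucer (a point): Centre of the top of the white porcelain saucer, 94 mm wide, fixed bottom up (painted face down) on the carriage, 68 mm above the frame's underside; it is at the carriage's place along the frame's y. The aluminium carriage is 122 mm wide, 96 mm long, and weighs 0.3 kg with the saucer (give or take a third).
- camera_window (a point): Centre of the glass window on top of the inspection camera, a fixed flat grey box, 160 by 160 mm, looking straight up, with a white round light ring 110 mm in diameter and a black window. This point is 50 mm above the table, z up.
- bowl: White bowl, a bystander, 124 mm wide, 62 mm high; origin at the centre of its underside.
- mug: White mug, a bystander, 80 mm wide, 85 mm high; origin at the centre of its underside.
- jar: Small closed glass jar, a bystander, 56 mm wide, 70 mm high; origin at the centre of its underside.
- camera: The inspection camera's box itself; origin at the centre of its underside on the table, 160 by 160 mm, 50 mm high in all.
Things that resemble listed ones, but are neither listed nor needed, are in the scene too. What is shaped like the camera but orange is not meant.

How it is judged:
On the way, in this order (a step that is already met when the one before it is completed fails the run):
1. the frame is lifted by its handle (height (world z) of frame above 0.03 m and contact force between the fingers and frame above 1 N), for 0.2 s.
2. the frame is held over the camera's window, 35 to 115 mm above it and within 40 mm sideways, the carriage within 20 mm of the frame's middle and slower than 80 mm/s, for 6 s without a break (horizontal distance between frame and camera_window below 0.04 m and z of frame in the frame of camera_window between 0.035 and 0.115 m and contact force between the fingers and frame above 1 N and value of joint carriage between -0.02 and 0.02 m and velocity of joint carriage between -0.08 and 0.08 m/s), for 6 s.
At the end, for the whole second after the job is handed in: The frame is held by the fingers, near level (0.1 rad), its underside 35 to 115 mm above the camera's window and its centre within 40 mm of it sideways; the carriage is within 50 mm of the frame's middle and slower than 80 mm/s (horizontal distance between frame and camera_window below 0.04 m and z of frame in the frame of camera_window between 0.035 and 0.115 m and contact force between the fingers and frame above 1 N and value of joint carriage between -0.05 and 0.05 m and velocity of joint carriage between -0.08 and 0.08 m/s and angle between frame's own z axis and vertical below 0.1 rad); the arm keeps its last pose, push and grip.
It fails at once if the carriage runs against an end stop (more than 125 mm from the frame's middle) (not (value of joint carriage between -0.125 and 0.125 m)).
It fails at once if the frame is tipped more than 0.3 rad (angle between frame's own z axis and vertical above 0.3 rad).
It fails at once if the frame or arm hits the camera (contact force between any of frame, the arm, the fingers and camera above 3 N).
It fails at once if the crockery is disturbed (distance of any of bowl, mug, jar from where it was at the start of the episode above 0.03 m).
It also fails if it takes over 67 s, if anything falls off the work surface, if the arm or the gripper's body presses on something with over 40 N, if the wrist force passes 120 N, or if a joint passes its speed limit or range.

### The arm

A 7-joint arm with a two-finger parallel gripper is mounted at the origin on the work surface. World frame = base frame: x ahead of the robot, y to its left, z up, the work surface at z = 0. Lengths are in m, angles in rad, forces in N, time in s.
With the tool pointing down it reaches from about 0.425 to 0.875 m from the base axis. Payload 8.4 kg.
Tool frame: the origin (TCP) lies midway between the tips of the shut fingers; the grasp point (between the pads) lies 19 mm behind it (r.hold_point_z is the z of the grasp point in the tool frame, in m); z points along the fingers, y is the line along which they close (so a half turn about z gives the same grasp; the last joint's range is limited). The gripper opens to 85 mm and grips with 20 to 120 N. Pads are 22 mm wide; open, the fingers measure 114 mm over their backs; the gripper's body (76 mm by 85 mm) begins 54 mm behind the grasp point. The pads swing forward as they close: fully open they stand 13 mm farther back than shut.
Start: joints at [1.075, 0.333, 0.04, 1.465, -0.013, 1.343, -0.059], TCP at [0.251, -0.599, 0.231] pointing down, gripper open.
Joint ranges: [-2.58, 2.58], [-0.38, 2.09], [-1.3, 1.39], [0.25, 2.4], [-1.5, 4.64], [0.08, 2.09], [-2.65, 2.65]. Speed limits (rad/s): [2.22, 2.22, 2.79, 2.79, 3.14, 3.14, 3.14].

### API

Orientations are given as [roll, pitch, yaw] about the fixed x, y, z axes, in that order (R = Rz(yaw) Ry(pitch) Rx(roll)).
In Python, from cell import sensors, eyes, order, r gives the robot as it stands. The module is installed in compiled form; this text tells all that it offers.
- The arm moves only by the tool move_arm, never from a script. Its arguments are lists of equal length, an entry for each row: "offset": the shift along the world's x, y, z in mm, a list of three; "delta_rot": the turn, a rotation vector about the world's x, y, z in degrees, a list of three; "hand": the finger opening in mm, from 0 to 85.4. In form: {"offset": [[tx, ty, tz], ...], "delta_rot": [[wx, wy, wz], ...], "hand": [hand, ...]}. A call has 1 to 10 rows; each row is the pose to reach, as a shift and turn from the pose commanded when the call began; what a row does not reach only later rows make up. A row lasts 1/8 s, in which the tool goes at most 62.5 mm and 10.7 degrees, less where a joint would pass 70% of its speed; a pose out of reach is approached as far as the arm can. A call with a gripper value outside its range is refused whole. The fingers move at their own pace and stop on an object; "squeeze" is the grip in N (left out, the last holds). Time passes only in rows, so rows that repeat a pose let the fingers close. It gives the time, the measured TCP pose, the force, the opening and the grip force at its end, in the units of the state.
- sensors.get_obs(): the state, without advancing time (a new reading comes with each control period).
- eyes.snapshot(name): name is "scene" or "top"; returns (picture, depth): 420x560x3 uint8, blue, green, red; 420x560 float32, m along the optical axis (not along the pixel's ray), 0 where there is no reading.
- eyes.camera_info(name): a dict with "K" (3x3 intrinsics, pixels), "k1" (the pictures are not rectified: a ray, as slopes to the right and down, at radius r is drawn at 1 + k1 r^2 times it, then the intrinsics apply), "world_from_camera" (4x4, takes a point from camera to world coordinates). Camera axes: x right, y up, looking along -z (the intrinsics and any distortion apply to the point x, -y, -z); pixel columns grow to the right and rows downward; lengths in m; the calibration is good to about 2 mm. A picture is of the moment at which its call begins. camera_info takes no time and is no camera call.
- order.hand_in(): hands the job in; it is judged then, once.
The state is a dict: "t": time; "joints": joint angles; "joint_vel": joint speeds; "joint_torque": joint torques, N m; "tool_pos": TCP position; "tcp_rot": TCP orientation; "wrist_force": force on the tool from outside, world axes, zero at the start; "moment": the same for the moment, N m; "gripper_width": opening from 0.0 (shut) to 1.0 (fully open); "finger_force": force on a finger pad.
Only numpy, scipy, OpenCV 4.12 (cv2) and the standard library are available. Lean on these libraries where they do the work, as an engineer would, in place of code of your own. Each camera call takes 0.05 s, during which the arm holds its last target. There are 200 camera calls.

## Working session

There is one attempt and no reset: what is moved stays moved. The work goes in short steps, Python scripts to look and compute and a tool call to move; the robot and the scene stay as the last step left them, time stands still between calls to the robot, and variables do not carry over. Pictures are saved under pics/ and viewed, at most 10 in all, crops included, and the job is handed in when it is done.

Besides the shell and the picture viewer there is one more tool, called after ">>>" as name(argument=value, ...), one argument or row to a line, values as JSON. move_arm: Moves the arm, as the interface text tells. Its arguments: {"type":"object","properties":{"offset":{"type":"array"},"delta_rot":{"type":"array"},"hand":{"type":"array"},"squeeze":{"type":"number"}},"required":["offset","delta_rot","hand"]}

```bash
mkdir -p pics
cat > h.py <<'E'
from cell import sensors, eyes, order, r
import numpy as np, cv2
def cam(n):
    c=eyes.camera_info(n); return np.array(c["K"]),c["k1"],np.array(c["world_from_camera"])
def rays(n,uv):
    K,k1,T=cam(n); uv=np.asarray(uv,float).reshape(-1,1,2)
    p=cv2.undistortPoints(uv,K,np.array([k1,0,0,0.])).reshape(-1,2)
    d=np.c_[p[:,0],-p[:,1],-np.ones(len(p))]@T[:3,:3].T
    return T[:3,3],d
def onplane(n,uv,z):
    o,d=rays(n,uv); return o+d*((z-o[2])/d[:,2])[:,None]
def bydepth(n,uv,dep):
    o,d=rays(n,uv); return o+d*np.asarray(dep).reshape(-1,1)
def project(n,P):
    K,k1,T=cam(n); Q=(np.atleast_2d(P)-T[:3,3])@T[:3,:3]
    s=np.c_[Q[:,0],-Q[:,1]]/-Q[:,2:3]; s=s*(1+k1*(s**2).sum(1))[:,None]
    return s*[K[0,0],K[1,1]]+[K[0,2],K[1,2]]
E
python3 - <<'E'
from h import *
for n in("scene","top"):
    p,d=eyes.snapshot(n); cv2.imwrite(f"pics/{n}0.png",p); np.savez(f"{n}0.npz",p=p,d=d)
    print(n,[np.round(x,3).tolist() for x in cam(n)])
print(sensors.get_obs(),r.hold_point_z)
E
```

```text
scene [[[477.512, 0.0, 283.193], [0.0, 477.512, 204.802], [0.0, 0.0, 1.0]], -0.096, [[-0.868, -0.301, 0.395, 0.946], [0.496, -0.499, 0.71, 0.863], [-0.017, 0.812, 0.583, 0.708], [0.0, 0.0, 0.0, 1.0]]]
top [[[459.436, 0.0, 282.44], [0.0, 459.436, 210.29], [0.0, 0.0, 1.0]], -0.127, [[0.025, 0.996, -0.083, 0.439], [-1.0, 0.026, 0.01, 0.119], [0.012, 0.082, 0.997, 1.205], [0.0, 0.0, 0.0, 1.0]]]
{'t': 0.1, 'joints': array([ 1.07481565,  0.33387622,  0.03988977,  1.46615708, -0.01340316,
        1.34333016, -0.05848551]), 'joint_vel': array([ 0.00085189, -0.00020085,  0.00071365, -0.00289458, -0.00043827,
       -0.00095082,  0.00166843]), 'joint_torque': array([ 3.83789535e-03, -6.60020113e+01,  1.37006287e+00, -4.06473362e+01,
        1.70180504e-02,  8.95600504e-03,  2.15903719e-05]), 'tool_pos': array([ 0.25100262, -0.59913449,  0.2304998 ]), 'tcp_rot': array([-3.14009156e+00,  1.03683800e-04,  3.96763704e-01]), 'wrist_force': array([1.14032819, 0.07260342, 0.00476046]), 'moment': array([-0.02090457,  0.02279076, -0.02477979]), 'finger_force': 0.0, 'gripper_width': 1.0001242133553696} -0.0187
```

View pics/top0.png

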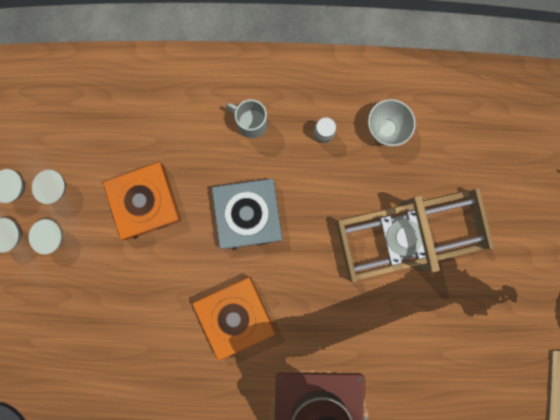

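View pics/scene0.png

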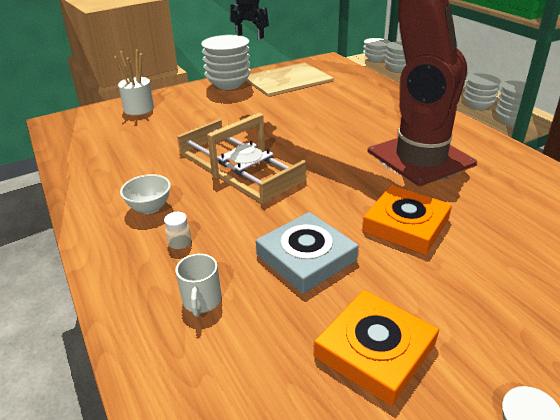

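The top view shows the frame at about (415,235). Its crossbar is at (427,235) and the saucer and carriage at (403,237), on the world +y (left) side. The grey camera with the white ring is at (247,213). The lookalikes are the orange boxes at (140,200) and (233,320), so I choose grey (247,213). The bowl (391,123), jar (326,128) and mug (250,117) lie at larger x.

Run:
```python
from h import *
f=np.load("top0.npz"); p,d=f["p"],f["d"]
v,u=np.mgrid[:420,:560]
W=bydepth("top",np.c_[u.ravel(),v.ravel()],d.ravel()).reshape(420,560,3)
def roi(a,b,c,e): m=np.zeros((420,560),bool); m[c:e,a:b]=1; return m&(d>0)
R=roi(330,500,180,290)
bar=R&(W[...,2]>.12)&(W[...,2]<.15)
P=W[bar]; rect=cv2.minAreaRect((P[:,:2]*1000).astype(np.float32)); print("bar",P.shape,P.mean(0),np.median(P[:,2]),rect)
fr=R&(W[...,2]>.025)&(W[...,2]<.16)
P=W[fr]; c=cv2.convexHull((P[:,:2]*1000).astype(np.float32)); print("frame",cv2.minAreaRect(c))
# end stops top z ~.06
st=R&(W[...,2]>.05)&(W[...,2]<.064)
hsv=cv2.cvtColor(p,cv2.COLOR_BGR2HSV)
w=st&(hsv[...,1]>70); P=W[w]; print("stops",cv2.minAreaRect((P[:,:2]*1000).astype(np.float32)))
sa=R&(hsv[...,1]<60)&(W[...,2]>.055)&(W[...,2]<.085)
P=W[sa]; print("saucer",len(P),P.mean(0),cv2.minAreaRect((P[:,:2]*1000).astype(np.float32)))
# camera ring
C=roi(205,285,170,255)
ring=C&(p.min(2)>190); y,x=np.nonzero(ring)
pts=onplane("top",np.c_[x,y],.05); print("ring",cv2.minEnclosingCircle((pts[:,:2]*1000).astype(np.float32)),pts.mean(0))
top=C&(W[...,2]>.04)&(W[...,2]<.06); print("cam",cv2.minAreaRect((W[top][:,:2]*1000).astype(np.float32)),np.median(W[top][:,2]))
for nm,a in dict(bowl=(365,420,98,148),mug=(220,270,95,140),jar=(312,340,115,143)).items():
    q=roi(*a)&(W[...,2]>.03); print(nm,W[q].min(0),W[q].max(0))
s=np.load("scene0.npz")["p"]
a=cv2.resize(p[180:290,330:510],None,fx=3,fy=3); b=cv2.resize(p[165:265,200:300],(330,330)); cv2.imwrite("pics/crop.png",np.hstack([a[:330,:450],b]))
```

```text
bar (697, 3) [ 0.48199322 -0.23265928  0.13273294] 0.1335792561754241 ((481.8671569824219, -234.3992919921875), (184.39093017578125, 21.794326782226562), 14.5342378616333)
frame ((482.0752258300781, -235.2629852294922), (184.520751953125, 381.37255859375), 13.983002662658691)
stops ((481.6722412109375, -235.10409545898438), (179.51760864257812, 381.2030029296875), 13.658272743225098)
saucer 800 [ 0.47367959 -0.20045545  0.06319946] ((462.2322082519531, -151.24725341796875), (109.17876434326172, 186.65724182128906), 13.223856925964355)
ring ((525.6080932617188, 199.40386962890625), 53.71816635131836) [0.52468559 0.198681   0.05      ]
cam ((525.2647094726562, 199.4325714111328), (159.98944091796875, 160.56259155273438), 9.599583625793457) 0.04766697682519916
bowl [ 0.70905356 -0.22892072  0.03000004] [ 0.83152291 -0.10574582  0.06935165]
mug [0.73048921 0.15527784 0.03006764] [0.80856667 0.26292724 0.0927993 ]
jar [ 0.72090959 -0.02402472  0.03019017] [0.77482349 0.03091338 0.07793374]
```

View pics/crop.png

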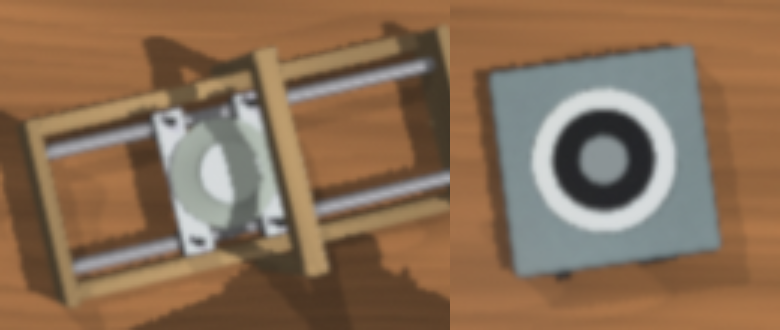

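The crop shows the frame with the carriage left of its crossbar, and the grey box with the white ring. So the target is the frame at (482, -235) mm, yaw 14°, and the camera at (525, 199) mm. 

Plan:
1. Grip the crossbar.
2. Slide the frame on the level table under the resting carriage until the carriage is centred.
3. Turn the frame so its x lies along the travel direction.
4. Lift and carry.

>>> move_arm(
  offset=[
    [23,36,-4],
    [69,109,-12],
    [115,182,-20],
    [162,255,-28],
    [208,328,-36],
    [231,364,-40],
    [231,364,-40],
    [231,364,-40],
  ],
  delta_rot=[
    [0,0,-1],
    [0,0,-3],
    [0,0,-5],
    [0,0,-7],
    [0,0,-8.7],
    [0,0,-8.7],
    [0,0,-8.7],
    [0,0,-8.7],
  ],
  hand=[85,85,85,85,85,85,85,85],
  squeeze=80,
)

```text
t: 1.1
tool_pos: [0.484, -0.2307, 0.1908]
tcp_rot: [-3.14, -0.0, 0.252]
wrist_force: [-0.6, -0.5, 0.6]
gripper_width: 0.992
finger_force: 0.0
```

```bash
cat >> h.py <<'E'
V,U=np.mgrid[:420,:560]
def framepts(n,d,org,yaw,z=(.03,.085),hx=.058,hy=.172):
    m=d>0
    W=bydepth(n,np.c_[U[m],V[m]],d[m])-org
    c,s=np.cos(yaw),np.sin(yaw)
    F=np.c_[c*W[:,0]+s*W[:,1],-s*W[:,0]+c*W[:,1],W[:,2]]
    k=(np.abs(F[:,0])<hx)&(np.abs(F[:,1])<hy)&(F[:,2]>z[0])&(F[:,2]<z[1])
    return F[k],np.c_[U[m],V[m]][k]
E
python3 - <<'E'
from h import *
o=sensors.get_obs(); print(o["t"],o["tool_pos"],o["tcp_rot"],o["wrist_force"],o["moment"])
for n in("top","scene"):
    f=np.load(n+"0.npz"); F,q=framepts(n,f["d"],[.482,-.235,0],np.radians(14))
    for z0,z1 in((.03,.04),(.04,.05),(.05,.06),(.06,.075)):
        k=(F[:,2]>z0)&(F[:,2]<z1); h,_=np.histogram(F[k,1],np.arange(-.17,.18,.01)); print(n,z0,h.tolist())
    k=(F[:,2]>.06)&(F[:,2]<.075)&(abs(F[:,1])<.15);P=F[k]
    print(np.percentile(P[:,1],[0,2,50,98,100]),cv2.minEnclosingCircle((P[:,:2]*1000).astype(np.float32)))
E
```

```text
1.1 [ 0.48401558 -0.23070762  0.19075627] [-3.13989280e+00 -2.20406409e-04  2.51531082e-01] [-0.56468582 -0.48878769  0.56074282] [-0.0337794  -0.00316177 -0.05293283]
top 0.03 [29, 28, 28, 27, 28, 32, 33, 29, 28, 27, 28, 33, 28, 0, 0, 0, 0, 15, 27, 24, 26, 34, 7, 0, 6, 36, 32, 32, 32, 33, 34, 31, 35, 30]
top 0.04 [3, 8, 5, 3, 8, 4, 3, 6, 4, 5, 5, 4, 3, 0, 0, 1, 53, 48, 5, 2, 4, 4, 27, 57, 119, 19, 6, 3, 3, 2, 4, 3, 4, 4]
top 0.05 [0, 0, 0, 0, 0, 0, 0, 0, 0, 0, 0, 0, 0, 0, 0, 0, 71, 65, 42, 37, 39, 51, 66, 96, 82, 2, 0, 0, 0, 0, 0, 0, 0, 0]
top 0.06 [0, 0, 0, 0, 0, 0, 0, 0, 0, 0, 0, 0, 0, 0, 0, 0, 3, 32, 79, 95, 103, 90, 75, 35, 2, 0, 0, 0, 0, 0, 0, 0, 0, 0]
[-0.00309742  0.00436613  0.03439763  0.06674402  0.07226364] ((1.707998275756836, 33.03500747680664), 63.55168151855469)
scene 0.03 [8, 7, 10, 7, 8, 8, 9, 15, 13, 15, 12, 10, 7, 3, 4, 4, 8, 13, 15, 10, 9, 8, 3, 7, 19, 31, 22, 21, 21, 22, 21, 23, 6, 0]
scene 0.04 [0, 0, 0, 0, 0, 0, 0, 0, 0, 0, 1, 0, 0, 2, 1, 14, 24, 31, 3, 0, 1, 1, 7, 25, 70, 47, 1, 1, 3, 2, 1, 0, 0, 0]
scene 0.05 [0, 0, 0, 0, 0, 0, 0, 0, 0, 0, 0, 0, 0, 0, 0, 2, 20, 14, 12, 14, 16, 24, 35, 67, 71, 6, 0, 0, 0, 0, 0, 0, 0, 0]
scene 0.06 [0, 0, 0, 0, 0, 0, 0, 0, 0, 0, 0, 0, 0, 0, 0, 0, 0, 7, 30, 38, 43, 46, 56, 31, 1, 0, 0, 0, 0, 0, 0, 0, 0, 0]
[0.00155933 0.00991725 0.04149594 0.06658191 0.07200163] ((-1.231740951538086, 36.817752838134766), 36.13093566894531)
```

>>> move_arm(
  offset=[
    [0,0,0],
    [0,0,-30],
    [0,0,-60],
    [0,0,-80],
    [0,0,-89],
    [0,0,-89],
    [0,0,-89],
  ],
  delta_rot=[
    [0,0,0],
    [0,0,0],
    [0,0,0],
    [0,0,0],
    [0,0,0],
    [0,0,0],
    [0,0,0],
  ],
  hand=[85,85,85,85,85,85,85],
)

```text
t: 1.98
tool_pos: [0.4825, -0.2362, 0.1032]
tcp_rot: [3.141, -0.001, 0.244]
wrist_force: [-0.6, -0.9, -0.8]
gripper_width: 0.996
finger_force: 0.0
```

Run:
```python
from h import *
o=sensors.get_obs(); print(o["t"],o["tool_pos"],o["tcp_rot"],o["wrist_force"],o["moment"],o["joints"])
```

```text
1.975 [ 0.48251197 -0.23620931  0.10323548] [ 3.14067347e+00 -9.44701391e-04  2.44216218e-01] [-0.62512207 -0.91802997 -0.84528246] [-0.00263733 -0.04197668  0.00417668] [ 0.5829172   0.22558991 -0.23651697  1.88236763  0.06110675  1.03922997
 -1.005335  ]
```

Well centred. Close the fingers.

>>> move_arm(
  offset=[
    [0,1,-1],
    [0,1,-1],
    [0,1,-1],
    [0,1,-1],
    [0,1,-1],
    [0,1,-1],
    [0,1,-1],
    [0,1,-1],
  ],
  delta_rot=[
    [0,0,0],
    [0,0,0],
    [0,0,0],
    [0,0,0],
    [0,0,0],
    [0,0,0],
    [0,0,0],
    [0,0,0],
  ],
  hand=[50,30,10,10,10,10,10,10],
)

```text
t: 2.98
tool_pos: [0.4824, -0.2347, 0.1016]
tcp_rot: [3.141, -0.0, 0.245]
wrist_force: [-0.1, -1.4, 5.1]
gripper_width: 0.203
finger_force: 79.5
```

```bash
cat >> h.py <<'E'
def stops(n,d,org,yaw):
    F,_=framepts(n,d,org,yaw,z=(.05,.07),hx=.1,hy=.21); P=F[np.abs(F[:,1])>.15]
    return cv2.minAreaRect((P[:,:2]*1000).astype(np.float32)) if len(P)>5 else None
def carr(n,d,org,yaw):
    F,q=framepts(n,d,org,yaw,z=(.047,.08)); F=F[np.abs(F[:,1])<.15]
    return len(F),np.round(1000*np.percentile(F[:,1],[.5,3,50,97,99.5])).tolist() if len(F) else None
def look(zrel=0.1013,save=None):
    for n in("top","scene"):
        o=sensors.get_obs(); p,d=eyes.snapshot(n); org=o["tool_pos"]-[0,0,zrel]; yaw=o["tcp_rot"][2]
        print(n,round(o["t"],3),np.round(org*1000,1),"rot",np.round(np.array(o["tcp_rot"])*1000,1),"F",np.round(o["wrist_force"],2),"M",np.round(o["moment"],3))
        print("  car",carr(n,d,org,yaw),"stops",stops(n,d,org,yaw))
        if save: cv2.imwrite(f"pics/{save}_{n}.png",p)
    o=sensors.get_obs();print(o["t"],"F",np.round(o["wrist_force"],2),"M",np.round(o["moment"],3),o["gripper_width"],o["finger_force"])
E
python3 -c "
from h import *
look(save='grip')
im=np.hstack([cv2.imread('pics/grip_top.png')[120:330,320:520],cv2.imread('pics/grip_scene.png')[60:270,130:360]]);cv2.imwrite('pics/gripc.png',cv2.resize(im,(774,378)))"
```

```text
top 2.975 [ 4.824e+02 -2.347e+02  3.000e-01] rot [ 3.1411e+03 -4.0000e-01  2.4480e+02] F [-0.13 -1.44  5.15] M [-0.197  0.205  0.071]
  car (1134, [-8.0, -5.0, 44.0, 78.0, 80.0]) stops ((0.991180419921875, 0.1007537841796875), (157.53192138671875, 380.404296875), 0.3699721395969391)
scene 3.025 [ 4.824e+02 -2.347e+02  3.000e-01] rot [ 3.1411e+03 -4.0000e-01  2.4490e+02] F [-0.37 -0.99  5.66] M [-0.179  0.23   0.082]
  car (656, [-13.0, -6.0, 52.0, 80.0, 83.0]) stops ((-2.782623291015625, 1.662445068359375), (163.5342559814453, 386.5186462402344), 0.23775391280651093)
3.075 F [-1.17 -0.31  5.25] M [-0.199  0.183  0.106] 0.19863998602676955 79.49761748313904
```

View pics/gripc.png

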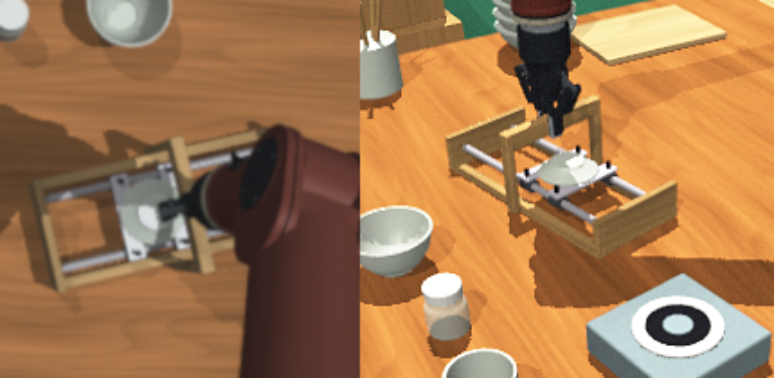

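The fingers hold the crossbar and the carriage is about 34 mm on the +y side. I'll slide the frame 34 mm along its +y on the table.

>>> move_arm(
  offset=[
    [-1,3,0.5],
    [-3,11,0.5],
    [-5,21,0.5],
    [-7,29,0.5],
    [-8,33,0.5],
    [-8,33,0.5],
    [-8,33,0.5],
  ],
  delta_rot=[
    [0,0,0],
    [0,0,0],
    [0,0,0],
    [0,0,0],
    [0,0,0],
    [0,0,0],
    [0,0,0],
  ],
  hand=[10,10,10,10,10,10,10],
)

```text
t: 3.95
tool_pos: [0.4738, -0.2007, 0.1016]
tcp_rot: [-3.14, 0.001, 0.245]
wrist_force: [-2.3, 2.3, 1.6]
gripper_width: 0.202
finger_force: 79.2
```

```bash
python3 -c "
from h import *
look(); look()"
```

```text
top 3.95 [ 4.738e+02 -2.007e+02  3.000e-01] rot [-3.1402e+03  8.0000e-01  2.4530e+02] F [-2.3   2.33  1.64] M [ 0.203  0.405 -0.028]
  car (702, [-46.0, -41.0, 25.0, 48.0, 50.0]) stops ((1.0236892700195312, 0.0062713623046875), (157.90353393554688, 380.30828857421875), 0.2674577832221985)
scene 4.0 [ 4.738e+02 -2.007e+02  3.000e-01] rot [-3.1402e+03  8.0000e-01  2.4530e+02] F [-2.44  3.66  2.74] M [ 0.298  0.423 -0.013]
  car (643, [-44.0, -36.0, 22.0, 50.0, 52.0]) stops ((-2.8884429931640625, 2.6608734130859375), (161.06288146972656, 384.82220458984375), 0.07890592515468597)
4.05 F [-3.46  2.23  2.18] M [0.456 0.471 0.021] 0.19956674188750664 79.32693600654602
top 4.05 [ 4.738e+02 -2.007e+02  3.000e-01] rot [-3.1402e+03  8.0000e-01  2.4530e+02] F [-3.46  2.23  2.18] M [0.456 0.471 0.021]
  car (732, [-45.0, -39.0, 26.0, 49.0, 50.0]) stops ((0.8754119873046875, -0.842315673828125), (158.2730712890625, 381.93792724609375), 0.24068596959114075)
scene 4.1 [ 4.738e+02 -2.007e+02  3.000e-01] rot [-3.1402e+03  8.0000e-01  2.4540e+02] F [-3.22  4.63  2.27] M [ 0.429  0.577 -0.004]
  car (641, [-44.0, -36.0, 22.0, 50.0, 53.0]) stops ((-1.2169647216796875, 1.8122406005859375), (386.8670349121094, 161.56455993652344), 89.94094848632812)
4.15 F [-3.86  4.64  2.42] M [ 0.614  0.63  -0.008] 0.1960889974027041 79.36489820480347
```

The carriage is now at about +2 mm and at rest. Next I turn the frame 70° on the table.

>>> move_arm(
  offset=[
    [0,0,0],
    [0,0,0],
    [0,0,0],
    [0,0,0],
    [0,0,0],
    [0,0,0],
    [0,0,0],
    [0,0,0],
    [0,0,0],
    [0,0,0],
  ],
  delta_rot=[
    [0,0,3],
    [0,0,10],
    [0,0,19],
    [0,0,29],
    [0,0,39],
    [0,0,49],
    [0,0,58],
    [0,0,65],
    [0,0,69],
    [0,0,70],
  ],
  hand=[10,10,10,10,10,10,10,10,10,10],
)

```text
t: 5.4
tool_pos: [0.4742, -0.2018, 0.1016]
tcp_rot: [3.141, -0.0, 1.466]
wrist_force: [0.4, 0.1, -1.9]
gripper_width: 0.199
finger_force: 78.8
```

```bash
python3 -c "
from h import *
look(); look(save='rot')
im=np.hstack([cv2.imread('pics/rot_top.png')[120:330,320:520],cv2.imread('pics/rot_scene.png')[60:270,130:360]]);cv2.imwrite('pics/rotc.png',cv2.resize(im,(774,378)))"
```

```text
top 5.4 [ 4.742e+02 -2.018e+02  3.000e-01] rot [ 3.1414e+03 -2.0000e-01  1.4659e+03] F [ 0.41  0.11 -1.89] M [-0.068 -0.083 -0.553]
  car (685, [-38.0, -36.0, 21.0, 53.0, 55.0]) stops ((-0.1185760498046875, -2.222747802734375), (161.4050750732422, 382.5757751464844), 0.023562340065836906)
scene 5.45 [ 4.742e+02 -2.018e+02  3.000e-01] rot [ 3.1414e+03 -1.0000e-01  1.4662e+03] F [ 0.18 -0.76 -3.51] M [-0.256 -0.169 -0.34 ]
  car (487, [-35.0, -33.0, -8.0, 59.0, 62.0]) stops ((2.3137741088867188, 2.704376220703125), (384.0436096191406, 161.69024658203125), 89.7728042602539)
5.5 F [ 0.4  -0.59 -3.43] M [-0.353 -0.205 -0.279] 0.19728435513795073 78.55444192886353
top 5.5 [ 4.742e+02 -2.018e+02  3.000e-01] rot [3141.5    0.  1465.2] F [ 0.4  -0.59 -3.43] M [-0.353 -0.205 -0.279]
  car (690, [-38.0, -36.0, 22.0, 54.0, 56.0]) stops ((-0.09191131591796875, -2.0856781005859375), (160.22125244140625, 381.7932434082031), 0.14996232092380524)
scene 5.55 [ 4.742e+02 -2.018e+02  4.000e-01] rot [3.1414e+03 2.0000e-01 1.4651e+03] F [ 0.42 -1.98 -3.82] M [-0.304 -0.213 -0.297]
  car (474, [-35.0, -33.0, -6.0, 59.0, 62.0]) stops ((0.6058425903320312, 2.162139892578125), (383.8457946777344, 162.78854370117188), 89.84123992919922)
5.6 F [ 0.28 -2.31 -3.78] M [-0.328 -0.237 -0.281] 0.19957008061263135 78.50812911987305
```

View pics/rotc.png

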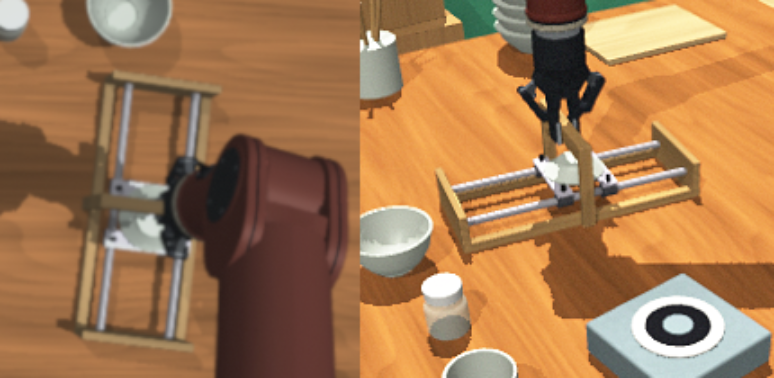

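The +y end now points toward the robot and the carriage is about +10 mm. I'll slide it 10 mm more before lifting.

>>> move_arm(
  offset=[
    [-2,0,0],
    [-6,0.5,0.5],
    [-9,1,0.5],
    [-10,1,0.5],
    [-10,1,0.5],
    [-10,1,0.5],
  ],
  delta_rot=[
    [0,0,0],
    [0,0,0],
    [0,0,0],
    [0,0,0],
    [0,0,0],
    [0,0,0],
  ],
  hand=[10,10,10,10,10,10],
)

```text
t: 6.35
tool_pos: [0.4641, -0.2004, 0.1022]
tcp_rot: [-3.141, -0.0, 1.467]
wrist_force: [0.2, 0.6, -9.3]
gripper_width: 0.203
finger_force: 78.1
```

```bash
cat >> h.py <<'E'
def S(reps=2,names=("top","scene"),zrel=.1013,prt=True):
    out=[]
    for i in range(reps):
        for n in names:
            o=sensors.get_obs(); p,d=eyes.snapshot(n); org=o["tool_pos"]-[0,0,zrel]; yaw=o["tcp_rot"][2]
            # rotate about world axes: use tool rotation for tilt
            from scipy.spatial.transform import Rotation as R
            F,q=framepts(n,d,org,yaw,z=(.047,.08)); F=F[np.abs(F[:,1])<.15]
            G,_=framepts(n,d,org,yaw,z=(.045,.075),hx=.1,hy=.215)
            a=G[G[:,1]<-.165]; b=G[G[:,1]>.165]
            lo,hi=np.percentile(F[:,1],[.5,99.5])*1000
            c=(np.percentile(a[:,1],1)+np.percentile(b[:,1],99))*500 if len(a)>20 and len(b)>20 else np.nan
            dz=(np.percentile(b[:,2],97)-np.percentile(a[:,2],97))/.37*1000 if c==c else np.nan
            print(n,"t%.3f"%o["t"],"car %.1f..%.1f"%(lo,hi),"s %.1f"%((lo+hi)/2-c),"c %.1f tilt(mrad,+y up) %.1f"%(c,dz),"stopz",np.round([np.percentile(a[:,2],97)*1000,np.percentile(b[:,2],97)*1000],1) if c==c else "")
    o=sensors.get_obs();print("t%.3f"%o["t"],"pos",np.round(o["tool_pos"]*1000,1),"rot",np.round(np.degrees(o["tcp_rot"]),2),"F",np.round(o["wrist_force"],2),"M",np.round(o["moment"],3))
E
python3 -c "
from h import *
S()"
```

```text
top t6.350 car -44.2..49.0 s 4.2 c -1.8 tilt(mrad,+y up) -2.5 stopz [64.  63.1]
scene t6.400 car -41.4..53.5 s 4.5 c 1.6 tilt(mrad,+y up) 1.8 stopz [61.9 62.6]
top t6.450 car -43.7..49.1 s 4.7 c -2.0 tilt(mrad,+y up) -2.1 stopz [64.1 63.4]
scene t6.500 car -41.4..53.9 s 3.8 c 2.5 tilt(mrad,+y up) 1.4 stopz [62.2 62.7]
t6.550 pos [ 464.2 -200.5  102.3] rot [-179.99   -0.     84.03] F [-0.34 -0.44 -7.98] M [-0.035 -0.037  0.005]
```

>>> move_arm(
  offset=[
    [-2,0,4],
    [-4,0,14],
    [-4,0,28],
    [-4,0,40],
    [-4,0,45],
  ],
  delta_rot=[
    [0,0,0],
    [0,0,0],
    [0,0,0],
    [0,0,0],
    [0,0,0],
  ],
  hand=[10,10,10,10,10],
)

```text
t: 7.18
tool_pos: [0.4608, -0.2007, 0.1487]
tcp_rot: [3.14, 0.001, 1.467]
wrist_force: [-0.0, -0.3, -9.2]
gripper_width: 0.196
finger_force: 78.5
```

```bash
python3 -c "
from h import *
S()"
```

```text
top t7.175 car -48.9..44.3 s -0.1 c -2.2 tilt(mrad,+y up) -2.0 stopz [63.7 63. ]
scene t7.225 car -46.8..48.6 s -0.5 c 1.4 tilt(mrad,+y up) -0.1 stopz [60.6 60.5]
top t7.275 car -49.8..43.9 s -1.0 c -2.0 tilt(mrad,+y up) -3.3 stopz [64.  62.8]
scene t7.325 car -47.6..48.6 s -1.0 c 1.5 tilt(mrad,+y up) 0.3 stopz [60.3 60.4]
t7.375 pos [ 460.  -200.4  147.1] rot [-179.97   -0.     84.03] F [ 0.95  0.17 -9.41] M [-0.006 -0.004  0.04 ]
```

The carriage is centred and the frame is level, lifted 46 mm. I'll carry it along the frame's x axis, with a small yaw of -3.2° to align it.

>>> move_arm(
  offset=[
    [2.5,16,12],
    [8,52,35],
    [16,100,58],
    [25,152,70],
    [33,204,75],
    [42,256,75],
    [50,308,75],
    [57,352,75],
    [62,384,75],
    [65,400,75],
  ],
  delta_rot=[
    [0,0,-2],
    [0,0,-3.2],
    [0,0,-3.2],
    [0,0,-3.2],
    [0,0,-3.2],
    [0,0,-3.2],
    [0,0,-3.2],
    [0,0,-3.2],
    [0,0,-3.2],
    [0,0,-3.2],
  ],
  hand=[10,10,10,10,10,10,10,10,10,10],
)

```text
t: 8.62
tool_pos: [0.5247, 0.2016, 0.2216]
tcp_rot: [-3.14, -0.0, 1.413]
wrist_force: [0.2, -1.1, -8.3]
gripper_width: 0.199
finger_force: 78.8
```

```bash
python3 -c "
from h import *
S(2)"
```

```text
top t8.625 car -57.2..-41.6 s -47.7 c -1.7 tilt(mrad,+y up) 1.2 stopz [63.1 63.6]
scene t8.675 car -54.9..39.9 s -9.4 c 1.9 tilt(mrad,+y up) 3.0 stopz [61.  62.1]
top t8.725 car -58.4..-39.6 s -47.1 c -1.9 tilt(mrad,+y up) 1.0 stopz [63.  63.4]
scene t8.775 car -55.6..38.1 s -10.5 c 1.8 tilt(mrad,+y up) 4.4 stopz [60.8 62.4]
t8.825 pos [525.1 198.5 221.8] rot [-1.7995e+02  6.0000e-02  8.0800e+01] F [-0.23 -1.07 -9.84] M [-0.108  0.018 -0.02 ]
```

The frame is over the window. The carriage is at about -10 mm and drifting slowly toward -y, so I'll shift the frame 10 mm under it and give it a tiny counter-tilt.

>>> move_arm(
  offset=[
    [3,-0.5,0],
    [8,-1.3,0],
    [10,-1.6,0],
    [10,-1.6,0],
    [10,-1.6,0],
  ],
  delta_rot=[
    [-0.04,-0.25,0],
    [-0.04,-0.25,0],
    [-0.04,-0.25,0],
    [-0.04,-0.25,0],
    [-0.02,-0.1,0],
  ],
  hand=[10,10,10,10,10],
)

```text
t: 9.45
tool_pos: [0.5351, 0.198, 0.2223]
tcp_rot: [3.14, 0.0, 1.411]
wrist_force: [0.3, 0.6, -8.5]
gripper_width: 0.201
finger_force: 78.8
```

```bash
python3 -c "
from h import *
S(3,('scene',))"
```

```text
scene t9.450 car -51.9..43.0 s -5.9 c 1.5 tilt(mrad,+y up) 1.5 stopz [61.3 61.8]
scene t9.500 car -51.5..43.1 s -5.9 c 1.7 tilt(mrad,+y up) 1.7 stopz [61.1 61.8]
scene t9.550 car -51.6..43.6 s -5.5 c 1.4 tilt(mrad,+y up) 0.6 stopz [61.6 61.8]
t9.600 pos [535.1 197.9 222.3] rot [1.7991e+02 1.0000e-02 8.0840e+01] F [ 1.08  1.65 -8.17] M [0.016 0.047 0.038]
```

>>> move_arm(
  offset=[
    [0,0,0],
    [0,0,0],
    [0,0,0],
    [0,0,0],
  ],
  delta_rot=[
    [0,0,0],
    [0,0,0],
    [0,0,0],
    [0,0,0],
  ],
  hand=[10,10,10,10],
)

```text
t: 10.1
tool_pos: [0.5352, 0.1979, 0.2223]
tcp_rot: [3.14, 0.0, 1.411]
wrist_force: [-0.1, -0.1, -8.8]
gripper_width: 0.2
finger_force: 78.8
```

```bash
python3 -c "
from h import *
S(3,('scene',))"
```

```text
scene t10.100 car -49.8..44.5 s -4.1 c 1.5 tilt(mrad,+y up) 0.8 stopz [61.6 61.8]
scene t10.150 car -50.1..45.0 s -4.0 c 1.5 tilt(mrad,+y up) 1.0 stopz [61.3 61.7]
scene t10.200 car -49.9..44.8 s -3.9 c 1.4 tilt(mrad,+y up) 0.5 stopz [61.5 61.7]
t10.250 pos [535.2 197.9 222.3] rot [179.9    0.    80.83] F [-0.73 -0.92 -8.47] M [ 0.036  0.021 -0.015]
```

>>> move_arm(
  offset=[
    [0,0,0],
    [0,0,0],
    [0,0,0],
    [0,0,0],
    [0,0,0],
    [0,0,0],
    [0,0,0],
  ],
  delta_rot=[
    [0,0,0],
    [0,0,0],
    [0,0,0],
    [0,0,0],
    [0,0,0],
    [0,0,0],
    [0,0,0],
  ],
  hand=[10,10,10,10,10,10,10],
)

```text
t: 11.12
tool_pos: [0.5352, 0.1979, 0.2223]
tcp_rot: [3.14, 0.0, 1.411]
wrist_force: [-0.1, -0.0, -9.0]
gripper_width: 0.2
finger_force: 78.8
```

```bash
python3 -c "
from h import *
S(3,('scene',))"
```

```text
scene t11.125 car -44.5..50.9 s 1.8 c 1.4 tilt(mrad,+y up) 0.3 stopz [61.6 61.7]
scene t11.175 car -44.1..51.1 s 2.1 c 1.5 tilt(mrad,+y up) 0.3 stopz [61.5 61.6]
scene t11.225 car -43.5..51.8 s 2.6 c 1.6 tilt(mrad,+y up) 0.4 stopz [61.4 61.6]
t11.275 pos [535.2 197.9 222.3] rot [179.9    0.    80.84] F [-0.13  1.06 -9.51] M [ 0.019 -0.023  0.028]
```

>>> move_arm(
  offset=[
    [0,0,0],
    [0,0,0],
    [0,0,0],
    [0,0,0],
    [0,0,0],
  ],
  delta_rot=[
    [0.04,0.25,0],
    [0.04,0.25,0],
    [0.01,0.06,0],
    [0.01,0.06,0],
    [0.01,0.06,0],
  ],
  hand=[10,10,10,10,10],
)

```text
t: 11.9
tool_pos: [0.5352, 0.1979, 0.2223]
tcp_rot: [3.141, 0.0, 1.411]
wrist_force: [-0.5, 0.6, -9.2]
gripper_width: 0.198
finger_force: 78.8
```

```bash
python3 -c "
from h import *
S(3,('scene',))"
```

```text
scene t11.900 car -42.2..53.5 s 4.1 c 1.5 tilt(mrad,+y up) 1.2 stopz [61.4 61.8]
scene t11.950 car -42.0..53.3 s 4.0 c 1.6 tilt(mrad,+y up) 1.7 stopz [61.4 62. ]
scene t12.000 car -41.7..53.2 s 4.2 c 1.6 tilt(mrad,+y up) 1.3 stopz [61.4 61.8]
t12.050 pos [535.2 197.9 222.3] rot [179.96   0.    80.83] F [-0.01  0.63 -8.78] M [ 0.015 -0.001  0.026]
```

>>> move_arm(
  offset=[
    [0,0,0],
    [0,0,0],
    [0,0,0],
    [0,0,0],
    [0,0,0],
    [0,0,0],
  ],
  delta_rot=[
    [0,0,0],
    [0,0,0],
    [0,0,0],
    [0,0,0],
    [0,0,0],
    [0,0,0],
  ],
  hand=[10,10,10,10,10,10],
)

```text
t: 12.8
tool_pos: [0.5352, 0.1979, 0.2223]
tcp_rot: [3.141, 0.0, 1.411]
wrist_force: [-0.4, 0.2, -8.7]
gripper_width: 0.195
finger_force: 78.8
```

```bash
python3 -c "
from h import *
S(3,('scene',))"
```

```text
scene t12.800 car -41.9..54.0 s 4.5 c 1.5 tilt(mrad,+y up) 1.6 stopz [61.2 61.8]
scene t12.850 car -42.0..53.7 s 4.5 c 1.4 tilt(mrad,+y up) 1.3 stopz [61.3 61.8]
scene t12.900 car -42.2..53.6 s 4.1 c 1.6 tilt(mrad,+y up) 1.3 stopz [61.4 61.9]
t12.950 pos [535.2 197.9 222.3] rot [179.96   0.    80.83] F [ 0.19  1.03 -8.01] M [ 0.051 -0.055  0.008]
```

It's at rest at about +4 mm. I'll hold and keep monitoring.

>>> move_arm(
  offset=[
    [0,0,0],
    [0,0,0],
    [0,0,0],
    [0,0,0],
    [0,0,0],
    [0,0,0],
    [0,0,0],
    [0,0,0],
  ],
  delta_rot=[
    [0,0,0],
    [0,0,0],
    [0,0,0],
    [0,0,0],
    [0,0,0],
    [0,0,0],
    [0,0,0],
    [0,0,0],
  ],
  hand=[10,10,10,10,10,10,10,10],
)

```text
t: 13.95
tool_pos: [0.5352, 0.198, 0.2223]
tcp_rot: [3.141, 0.0, 1.411]
wrist_force: [0.2, 0.2, -8.9]
gripper_width: 0.199
finger_force: 78.8
```

```bash
python3 -c "
from h import *
S(3,('scene',))"
```

```text
scene t13.950 car -41.8..53.4 s 4.3 c 1.4 tilt(mrad,+y up) 1.8 stopz [61.3 61.9]
scene t14.000 car -42.0..53.5 s 4.2 c 1.6 tilt(mrad,+y up) 1.5 stopz [61.2 61.8]
scene t14.050 car -42.1..53.2 s 3.8 c 1.8 tilt(mrad,+y up) 1.1 stopz [61.3 61.7]
t14.100 pos [535.2 197.9 222.3] rot [179.96   0.    80.83] F [ 0.29 -0.14 -8.28] M [ 0.02  -0.023 -0.034]
```

>>> move_arm(
  offset=[
    [0,0,0],
    [0,0,0],
    [0,0,0],
    [0,0,0],
    [0,0,0],
    [0,0,0],
    [0,0,0],
    [0,0,0],
    [0,0,0],
    [0,0,0],
  ],
  delta_rot=[
    [0,0,0],
    [0,0,0],
    [0,0,0],
    [0,0,0],
    [0,0,0],
    [0,0,0],
    [0,0,0],
    [0,0,0],
    [0,0,0],
    [0,0,0],
  ],
  hand=[10,10,10,10,10,10,10,10,10,10],
)

```text
t: 15.35
tool_pos: [0.5352, 0.1979, 0.2223]
tcp_rot: [3.141, 0.0, 1.411]
wrist_force: [0.5, -0.9, -8.3]
gripper_width: 0.199
finger_force: 78.8
```

```bash
python3 -c "
from h import *
S(3,('scene',))"
```

```text
scene t15.350 car -42.1..53.7 s 4.4 c 1.4 tilt(mrad,+y up) 1.6 stopz [61.2 61.8]
scene t15.400 car -41.8..53.8 s 4.4 c 1.6 tilt(mrad,+y up) 1.7 stopz [61.2 61.9]
scene t15.450 car -42.1..53.8 s 4.2 c 1.6 tilt(mrad,+y up) 1.4 stopz [61.4 61.9]
t15.500 pos [535.2 197.9 222.3] rot [179.96   0.    80.83] F [-0.18  0.24 -8.85] M [ 0.013 -0.015  0.005]
```

>>> move_arm(
  offset=[
    [0,0,0],
    [0,0,0],
    [0,0,0],
    [0,0,0],
    [0,0,0],
    [0,0,0],
    [0,0,0],
    [0,0,0],
    [0,0,0],
    [0,0,0],
  ],
  delta_rot=[
    [0,0,0],
    [0,0,0],
    [0,0,0],
    [0,0,0],
    [0,0,0],
    [0,0,0],
    [0,0,0],
    [0,0,0],
    [0,0,0],
    [0,0,0],
  ],
  hand=[10,10,10,10,10,10,10,10,10,10],
)

```text
t: 16.75
tool_pos: [0.5352, 0.1979, 0.2223]
tcp_rot: [3.141, 0.0, 1.411]
wrist_force: [1.0, -0.2, -8.2]
gripper_width: 0.201
finger_force: 78.8
```

>>> move_arm(
  offset=[
    [0,0,0],
    [0,0,0],
    [0,0,0],
    [0,0,0],
    [0,0,0],
    [0,0,0],
    [0,0,0],
    [0,0,0],
    [0,0,0],
    [0,0,0],
  ],
  delta_rot=[
    [0,0,0],
    [0,0,0],
    [0,0,0],
    [0,0,0],
    [0,0,0],
    [0,0,0],
    [0,0,0],
    [0,0,0],
    [0,0,0],
    [0,0,0],
  ],
  hand=[10,10,10,10,10,10,10,10,10,10],
)

```text
t: 18.0
tool_pos: [0.5352, 0.198, 0.2223]
tcp_rot: [3.141, 0.0, 1.411]
wrist_force: [0.6, 0.5, -7.7]
gripper_width: 0.199
finger_force: 78.8
```

```bash
python3 -c "
from h import *
S(3,('scene',))
cv2.imwrite('pics/end.png',eyes.snapshot('scene')[0])"
```

```text
scene t18.000 car -42.0..53.7 s 4.3 c 1.5 tilt(mrad,+y up) 1.9 stopz [61.2 61.9]
scene t18.050 car -41.8..53.4 s 4.2 c 1.6 tilt(mrad,+y up) 1.5 stopz [61.2 61.8]
scene t18.100 car -41.9..53.7 s 4.3 c 1.7 tilt(mrad,+y up) 1.8 stopz [61.2 61.9]
t18.150 pos [535.2 197.9 222.3] rot [179.96   0.    80.84] F [-0.37  0.53 -8.8 ] M [-0.013 -0.021  0.004]
```

View pics/end.png

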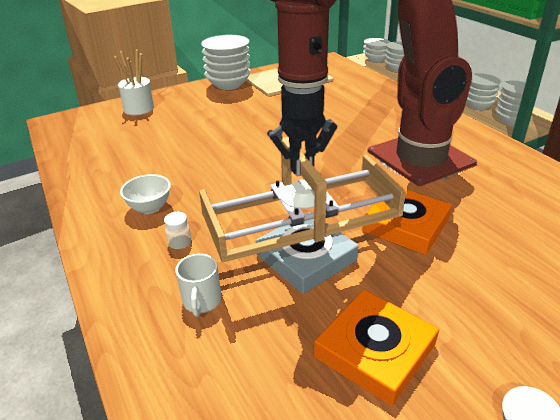

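The frame is held over the grey camera (307,245), with the carriage at rest near its middle (300,205). The bowl, jar and mug are where they were, so I'm handing in.

```bash
python3 -c "
from h import *
print(order.hand_in())"
```

```text
the job is handed in; nothing more can be done
None
```

I handed the job in at about 18 s with the frame held level about 71 mm above the camera window and about 10 mm off centre; the carriage had rested about 4 mm from the middle for over 6 s. The hand-in returned no verdict.

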